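# Fit the loose crank to the coffee mill and grind two turns

## Robot

A 6-joint arm with a two-finger parallel gripper is mounted at the origin on a cart in front of the work surface, level with it; the furniture and walls round the work are solid. World frame = base frame: x ahead of the robot, y to its left, z up, the work surface at z = 0. Lengths are in m, angles in rad, forces in N, time in s.
With the tool pointing down it reaches from about 0.3 to 0.825 m from the base axis. Payload 5.4 kg.
Tool frame: the origin (TCP) lies midway between the tips of the shut fingers; the grasp point (between the pads) lies 19 mm behind it; z points along the fingers, y is the line along which they close (so a half turn about z gives the same grasp; the last joint's range is limited). The gripper opens to 92 mm and grips with 3 to 60 N. Pads are 20 mm wide; open, the fingers measure 128 mm over their backs; the gripper's body (75 mm by 189 mm) begins 69 mm behind the grasp point.
Start: joints at [-1.525, 0.158, 1.597, -0, 1.386, -0.21], TCP at [0.145, -0.556, 0.215] pointing down, gripper open.
Joint ranges: [-2.91, 2.91], [-0.94, 2.29], [0.18, 2.7], [-1.29, 4.43], [0.17, 2.64], [-3, 3]. Speed limits (rad/s): [2.57, 2.57, 3.14, 3.14, 3.14, 3.14].

## Interface

Orientations are given as [roll, pitch, yaw] about the fixed x, y, z axes, in that order (R = Rz(yaw) Ry(pitch) Rx(roll)).
In Python, from plant import arm gives the robot as it stands.
- The arm moves only by the tool drive_tool, never from a script. Its argument "deltas" is a list of rows, each an object of numbers: "tx", "ty", "tz": the shift along the world's x, y, z in m; "ax", "ay", "az": the turn, a rotation vector about the world's x, y, z in degrees. In form: [{"tx": .., "ty": .., "tz": .., "ax": .., "ay": .., "az": ..}, ...]. A call has 1 to 20 rows; each row is the pose to reach, as a shift and turn from the pose commanded when the call began; what a row does not reach only later rows make up. A row lasts 1/12 s, in which the tool goes at most 41.7 mm and 7.16 degrees, less where a joint would pass 70% of its speed; a pose out of reach is approached as far as the arm can. A call with a gripper value outside its range is refused whole. "jaw" is the closure in counts, from 0 (fully open) to 255 (shut), set as the call begins (left out, the last holds). The fingers move at their own pace and stop on an object; the grip force is fixed at half the most. Time passes only in rows, so rows that repeat a pose let the fingers close. It gives the time, the measured TCP pose, the force, the opening and the grip force at its end, in the units of the state.
- arm.get_state(): the state, without advancing time (a new reading comes with each control period).
- arm.camera(name): name is "side" or "top" or "wrist"; returns (picture, depth): 420x560x3 uint8, red, green, blue; 420x560 float32, m along the optical axis (not along the pixel's ray), 0 where there is no reading.
- arm.camera_model(name): a dict with "vertical_fov" (degrees; the focal length in pixels is half the picture's height over the tangent of half this angle, whatever the lens; pixels are square), "cx", "cy" (the principal point, pixels), "eye" and "orientation" of the camera in the world. Camera axes: x right, y down, z forward; pixel columns grow to the right and rows downward; lengths in m; the calibration is good to about 2 mm. The wrist camera is an equidistant fisheye: a pixel r from the principal point sees the ray r / f radians off the axis. A picture is of the moment at which its call begins: read the wrist's pose just before it. camera_model takes no time and is no camera call; for the wrist camera it gives the pose at the moment of the call.
- arm.hand_in(): hands the job in; it is judged then, once.
The state is a dict: "clock": time; "joints": joint angles; "qvel": joint speeds; "joint_torque": joint torques, N m; "eef_pos": TCP position; "tool_rot": TCP orientation; "ft_force": force on the tool from outside, world axes, zero at the start; "ft_torque": the same for the moment, N m; "finger_gap": finger opening in m; "grip_force": force on a finger pad.
Only numpy, scipy, OpenCV 4.12 (cv2) and the standard library are available. Lean on these libraries where they do the work, as an engineer would, in place of code of your own. Each camera call takes 0.05 s, during which the arm holds its last target. There are 200 camera calls.

## Task

Fit the loose crank onto the square spindle on top of the coffee mill, feeling gently for the flats until it drops fully home. Then take the crank by its free-spinning wooden knob and turn it clockwise (seen from above) two full turns in one go, smoothly and without letting go of the knob, then leave the crank sitting on the mill. Do not lean hard on the spindle, and leave the breakfast things where they stand.

Things in the scene. Friction and masses are not known exactly. Their poses are not given: they have to be found in the camera images.
- mill: Box coffee mill of brown wood, 128 x 128 x 99 mm up to the top of its round steel hopper dome (104 mm wide at its foot, 40 mm at its top), stuck to the worktop by a rubber suction foot: it does not move. Origin: centre of its underside; z up; the drawer with a small steel knob looks along -x.
- spindle_seat (a point): Top of the round brass bush (37 mm wide, 7 mm high) on the dome, on the spindle's upright axis, 106 mm above the worktop. The crank's hub rests on it when fully home. A square steel spindle, 14 mm across flats, stands 12.5 mm up from here and then tapers over 3.5 mm to an 8.5 mm square end. Axes are the mill's: they do NOT tell which way the flats point.
- spindle (a joint): Turn of the spindle since the start, rad: 0 at the start, grows clockwise from above, endless. At the start the flats point any way and no reading tells which: a socket resting on the taper and turned slides round on it until the flats meet (every 90 degrees, some 6 degrees of play each way). The burrs resist with 0.2 to 0.3 N m (3.5 to 5 N at the knob).
- crank: Loose steel crank, 0.12 to 0.2 kg, lying knob up. Hub: block 34 mm along x, 28 mm along y, 22 mm high, with a dome nut on it up to 31 mm. Flat arm 14 mm wide, 5 mm thick, top 20 mm above the hub's underside, runs along +x to an end boss, 16 mm wide, 62 mm out, that reaches down level with the hub's underside. Origin: centre of the hub's underside, z up. Grip the hub along y.
- crank_socket (a point): Mouth of the square socket in the hub's underside (same point and axes as the crank's origin): 15.6 mm wide, 18 mm deep, sides along the crank's x and y. Only its weight holds the crank on the spindle.
- crank_knob (a point): Middle of the crank's wooden knob, on its own upright axis: 62 mm along the crank's +x from the socket's axis and 40 mm above the hub's underside. The knob is a round sleeve, 25 mm across and 38 mm high (21 mm to 59 mm above the hub's underside), that spins freely on its pin.
- cup: Striped espresso cup, 60 mm wide, 49 mm high, left of the mill. Bystander. Origin: centre of its underside.
- teaspoon: Steel teaspoon, 139 mm long, lying left of the mill. Bystander. Origin: its middle, underside.
- jam_jar: Jam jar, 66 mm wide, 100 mm high, to the left behind the cup. Bystander. Origin: centre of its underside.
- cake_fork: Small steel fork, 147 mm long, lying in front of the mill near the edge of the worktop. Bystander. Origin: its middle, underside.
- plum_tomato: Small tomato, 35 mm, behind and right of the mill. Bystander. Origin: centre of its underside.

How it is judged:
By the outcome, as a careful person would: the job done as asked, in the order asked, and still so for the second after the job is handed in, with the robot touching nothing.
It also fails if it takes over 72 s, if anything falls off the work surface, if the arm or the gripper's body presses on something with over 40 N, if the wrist force passes 120 N, or if a joint passes its speed limit or range.

## Working session

There is one attempt and no reset: what is moved stays moved. The work goes in short steps, Python scripts to look and compute and a tool call to move; the robot and the scene stay as the last step left them, time stands still between calls to the robot, and variables do not carry over. Pictures are saved under pics/ and viewed, at most 10 in all, crops included, and the job is handed in when it is done.

Besides the shell and the picture viewer there is one more tool, called after ">>>" as a command line: name --argument value ..., lists and objects as JSON in quotes. drive_tool: Moves the arm, as the interface text tells. Its arguments: {"type":"object","properties":{"deltas":{"type":"array"},"jaw":{"type":"number"}},"required":["deltas"]}

```bash
ls; mkdir -p pics
cat > h.py <<'E'
import numpy as np,cv2
from plant import arm
from scipy.spatial.transform import Rotation as R
def cloud(n):
    m=arm.camera_model(n); im,d=arm.camera(n)
    o=np.array(m["orientation"]); Rm=R.from_euler('xyz',o).as_matrix() if o.shape==(3,) else (o if o.shape==(3,3) else None)
    f=210/np.tan(np.radians(m["vertical_fov"])/2)
    v,u=np.mgrid[0:420,0:560]; x=(u-m["cx"])/f; y=(v-m["cy"])/f
    if n=="wrist":
        r=np.hypot(x,y)+1e-9; k=np.tan(np.minimum(r,1.5))/r; x=x*k; y=y*k
    P=np.stack([x*d,y*d,d],-1)@Rm.T+np.array(m["eye"])
    P[d==0]=np.nan
    return im,P
def save(n,im,s=1): cv2.imwrite("pics/"+n,cv2.resize(im[...,::-1],None,fx=s,fy=s,interpolation=cv2.INTER_CUBIC))
E
python3 - <<'E'
from h import *
print(arm.get_state()); print(arm.camera_model("top"),arm.camera_model("side"))
for n in("top","side"):
    im,P=cloud(n); save(n+"0.png",im,1.4); np.save(n+"0.npy",P); np.save(n+"0im.npy",im)
E
```

```text
pics
{'clock': 0.0, 'joints': array([-1.52510859e+00,  1.59033278e-01,  1.59822748e+00, -2.15924233e-06,
        1.38620127e+00, -2.10090147e-01]), 'qvel': array([ 3.92561881e-04,  2.13897530e-03,  3.55583743e-04, -7.43215925e-05,
       -1.90584101e-04, -2.13985251e-04]), 'joint_torque': array([-2.27115524e-03, -3.85575986e+01, -3.22113061e+01,  6.99793710e-02,
        3.78802791e-02, -1.51421073e-04]), 'eef_pos': array([ 0.14542895, -0.55565699,  0.21363017]), 'tool_rot': array([-3.13976395e+00, -3.87777950e-04,  2.55777932e-01]), 'ft_force': array([-0.95485175, -0.16608261,  0.54281438]), 'ft_torque': array([0.00129063, 0.00101256, 0.03816458]), 'grip_force': 0.0, 'finger_gap': 0.09149354976241551}
{'vertical_fov': 46.63584073806169, 'cx': 283.00990091204096, 'cy': 211.3882093082273, 'eye': array([0.40505343, 0.0737577 , 1.14656539]), 'orientation': array([-3.04727085, -0.00327156, -1.55312757])} {'vertical_fov': 52.69442781802122, 'cx': 271.2389435851178, 'cy': 207.31968487724802, 'eye': array([0.19825176, 0.88559112, 0.83186876]), 'orientation': array([-2.26675739,  0.02231566, -2.76924401])}
```

View pics/top0.png

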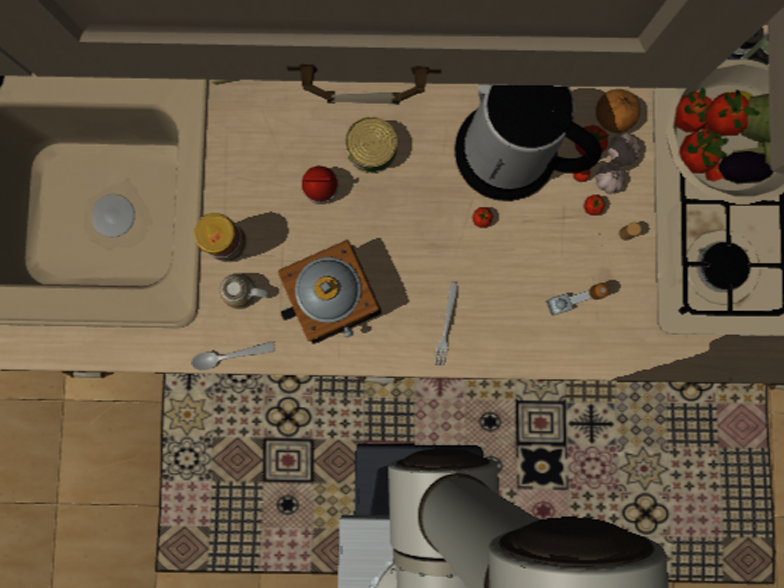

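View pics/side0.png

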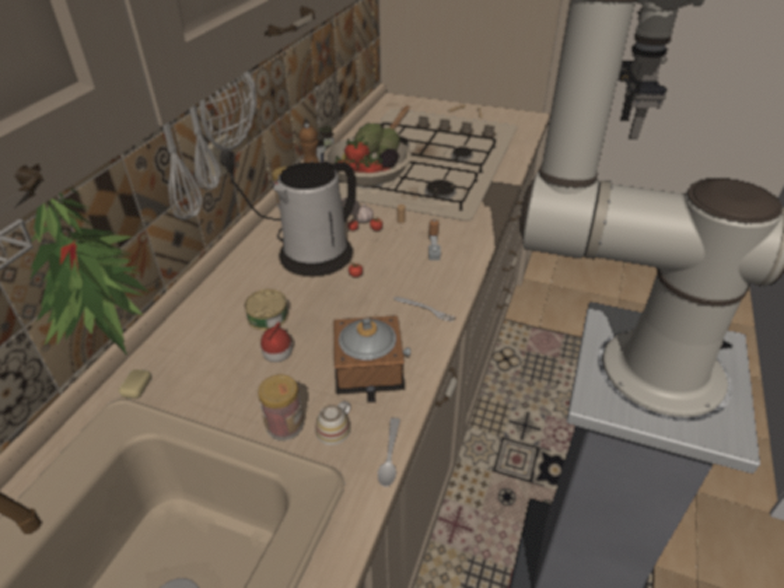

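The top view shows the mill spindle near (327,288), with the crank's hub near (562,302) and its wooden knob near (599,290). The side view shows the crank at about (434,240) and the mill dome at (367,335).

Run:
```python
from h import *
from scipy.ndimage import label
P=np.load("top0.npy"); im=np.load("top0im.npy")
def reg(n,u0,u1,v0,v1,z0,z1,P=P):
    Q=P[v0:v1,u0:u1].reshape(-1,3); Q=Q[(Q[:,2]>z0)&(Q[:,2]<z1)]
    print(n,len(Q),Q.mean(0).round(4),Q.min(0).round(4),Q.max(0).round(4)); return Q
reg("table",330,380,180,210,-.05,.05)
reg("hub/arm",385,440,195,228,.008,.033)
reg("knob",385,440,195,228,.045,.08)
reg("nut",385,440,195,228,.024,.034)
reg("spindle",190,280,165,250,.108,.135)
reg("dometop",190,280,165,250,.095,.135)
Q=reg("millwood",190,280,165,250,.02,.075)
Q=reg("dome",190,280,165,250,.075,.135)
for r in range(196,226,2): print(r,' '.join('%3d'%(1000*z) for z in P[r,388:438:2,2]))
print()
for r in range(190,222,2): print(r,' '.join('%3d'%(1000*z) for z in P[r,212:256:2,2]))
for p in [(210,208),(206,234),(216,401),(207,428)]: print(p,P[p].round(4))
S=np.load("side0.npy")
reg("s knob",295,325,150,195,.045,.08,S); reg("s crank",295,325,150,195,.01,.08,S); reg("s spindle",230,300,215,290,.108,.14,S)
# crops
a=cv2.resize(im[190:232,380:440],None,fx=6,fy=6,interpolation=cv2.INTER_CUBIC); b=cv2.resize(im[170:245,195:275],None,fx=5,fy=5,interpolation=cv2.INTER_CUBIC)
c=np.zeros((400,780,3),np.uint8); c[:a.shape[0],:a.shape[1]]=a; c[:b.shape[0],370:370+b.shape[1]]=b; save("crop1.png",c)
```

```text
table 1497 [ 0.5568 -0.0968  0.0008] [ 0.5209 -0.1559 -0.0068] [ 0.5931 -0.0384  0.0078]
hub/arm 279 [ 0.5072 -0.2109  0.0228] [ 0.4867 -0.2546  0.0105] [ 0.5273 -0.1811  0.0327]
knob 102 [ 0.523  -0.2563  0.0565] [ 0.5115 -0.2678  0.0455] [ 0.5363 -0.246   0.0641]
nut 86 [ 0.5049 -0.2049  0.0278] [ 0.4867 -0.2546  0.0241] [ 0.5286 -0.1846  0.0334]
spindle 80 [0.5141 0.1787 0.1162] [0.4978 0.1623 0.1081] [0.5303 0.1938 0.1258]
dometop 727 [0.5139 0.179  0.1013] [0.4774 0.1435 0.095 ] [0.5494 0.2156 0.1258]
millwood 712 [0.5049 0.1762 0.0683] [0.4344 0.1004 0.0204] [0.5939 0.2876 0.075 ]
dome 2495 [0.5131 0.1782 0.0877] [0.4365 0.1004 0.075 ] [0.5907 0.2584 0.1258]
196   2   1   4   1   0   0  -1   2   2   0   0   0   2   3   1  -1   0   1   1  -2  -2   2   2   0   4
198  -1   3   0   2   0   3  -1  -3   0   0   2  -3   0   1   0   1  -3   1   0  -1  -1  -1  -1   0   3
200   0   1   1   3   4   3   2  -2   0  -1  -2   0  -1   1   4   1   0  -2   0   1   1  -2   2   0   1
202  -1  -2   0  -1   0  -1  -1   1   3   1   0   2   0   2   3   1   2  -3  -1   0  -1  49   4   4   0
204   1   1   0   0  -2   1   1   4   0   0   1   0   0  -2   0   2   0  -2  40  57  60  58  59   1   5
206   1   0   0  -3   1   0  -2  -1   1   1   1   0   0   0   1   0   1  33  50  55  61  61  62  60   0
208  -1  -1   2   2  -1   0   0   0   3   0  -1   0   0  -1   0  21  17  36  49  54  57  63  59  56   3
210   2   0   3  -1   0   2   1   0  21   0   2  -2  23  20  22  19  19  28  47  57  51  56  60  61   1Traceback (most recent call last):
  File "<stdin>", line 15, in <module>
  File "<stdin>", line 15, in <genexpr>
ValueError: cannot convert float NaN to integer
```

Run:
```python
from h import *
P=np.load("top0.npy"); S=np.load("side0.npy")
A=np.vstack([P.reshape(-1,3),S.reshape(-1,3)]); A=A[~np.isnan(A).any(1)]
# tall obstacles near the work, occupancy of max z on 3cm grid
A=A[(A[:,0]>.4)&(A[:,0]<.9)&(A[:,1]>-.42)&(A[:,1]<.4)&(A[:,2]<.9)]
xs=np.arange(.4,.9,.04); ys=np.arange(.4,-.42,-.04)
print('     ',' '.join('%4d'%(1000*y) for y in ys))
for x in xs[::-1]:
    print('%4d '%(1000*x),' '.join('%4d'%(1000*max([0,*A[(abs(A[:,0]-x)<.02)&(abs(A[:,1]-y)<.02)][:,2]])) for y in ys))
def sel(z0,z1,y0,y1,x0,x1,P):
    Q=P.reshape(-1,3); Q=Q[(Q[:,2]>z0)&(Q[:,2]<z1)&(Q[:,1]>y0)&(Q[:,1]<y1)&(Q[:,0]>x0)&(Q[:,0]<x1)]; print(len(Q),Q.mean(0).round(4),Q.min(0).round(4),Q.max(0).round(4))
for C in(P,S):
    sel(.05,.08,-.29,-.22,.48,.56,C); sel(.012,.04,-.225,-.17,.46,.55,C); sel(.108,.14,.14,.22,.47,.56,C)
```

```text
400  360  320  280  240  200  160  120   80   40    0  -39  -79 -119 -159 -199 -239 -279 -319 -359 -399
 879   420  409  368  290    6    5    5  253  257  405  414  417  416  411  404    0    5   49   47   11   83
 839   330  260  261    5    9    6    6    7    6    9    6   47  212  214  145    0   39   81   67   90  104
 799   211  213    5    5    6    6   43   44   45    6    7  217  224  225  222    5   57   62   61   88  137
 759     4    6    7    7    6    6   43   42   43    8    8  220  224  226  227  205   59   49   60  105  113
 719     5    6    6    5   61   64   48   44   42    5    6  214  222  224  226  216  182   54   37   87  112
 679     7    6  675  646  646  642  640  640  640  637  637  636  634  685   25  645  645   37   30   11   87
 639   684  690  689  693  694  696  697  699  700  701  703  704  705  707  707  710  643   30   47   12   40
 599   104  105  106    6    6   73   79    6    6    5    6    6    6    6    6  637  642    7   46   14   40
 559   101  103  103   74   80   99   99   84    6    7    5    6    6    6    5  639  640    7    7   12   
[... 215 characters left out ...]
  13   41
 440     6    6   11   10   73   81   79    5    6    6   16    6    6    6    7    6    6    7    6    6   10
 400    12   14   14    9    5    6    6    5    5    9    6    6    7    6    6    6    6    5    7    5    7
93 [ 0.5232 -0.2568  0.0574] [ 0.5127 -0.2678  0.0501] [ 0.5361 -0.2465  0.0641]
208 [ 0.5039 -0.2014  0.0236] [ 0.4867 -0.2249  0.0122] [ 0.5198 -0.1816  0.0361]
80 [0.5141 0.1787 0.1162] [0.4978 0.1623 0.1081] [0.5303 0.1938 0.1258]
28 [ 0.5237 -0.251   0.0545] [ 0.5142 -0.2631  0.0506] [ 0.533  -0.24    0.0595]
82 [ 0.504  -0.1943  0.0197] [ 0.4864 -0.2248  0.0125] [ 0.5212 -0.1772  0.0302]
42 [0.5137 0.1853 0.1163] [0.5061 0.1753 0.108 ] [0.5228 0.194  0.1235]
```

>>> drive_tool --deltas '[{"tx":0.03,"ty":0.03,"tz":0.01,"az":7},{"tx":0.06,"ty":0.06,"tz":0.02,"az":14},{"tx":0.09,"ty":0.09,"tz":0.02,"az":21},{"tx":0.12,"ty":0.12,"tz":0.02,"az":28},{"tx":0.15,"ty":0.15,"tz":0.02,"az":35},{"tx":0.18,"ty":0.18,"tz":0.02,"az":42},{"tx":0.21,"ty":0.21,"tz":0.02,"az":49},{"tx":0.24,"ty":0.24,"tz":0.02,"az":56},{"tx":0.27,"ty":0.27,"tz":0.02,"az":63},{"tx":0.3,"ty":0.3,"tz":0.02,"az":70},{"tx":0.33,"ty":0.33,"tz":0.02,"az":77},{"tx":0.36,"ty":0.357,"tz":0.02,"az":84},{"tx":0.36,"ty":0.357,"tz":0.02,"az":91},{"tx":0.36,"ty":0.357,"tz":0.02,"az":94},{"tx":0.36,"ty":0.357,"tz":0.02,"az":94},{"tx":0.36,"ty":0.357,"tz":0.02,"az":94},{"tx":0.36,"ty":0.357,"tz":0.02,"az":94}]'

```text
invalid input
```

>>> drive_tool --deltas '[{"tx":0.03,"ty":0.03,"tz":0.01,"ax":0,"ay":0,"az":7},{"tx":0.06,"ty":0.06,"tz":0.02,"ax":0,"ay":0,"az":14},{"tx":0.09,"ty":0.09,"tz":0.02,"ax":0,"ay":0,"az":21},{"tx":0.12,"ty":0.12,"tz":0.02,"ax":0,"ay":0,"az":28},{"tx":0.15,"ty":0.15,"tz":0.02,"ax":0,"ay":0,"az":35},{"tx":0.18,"ty":0.18,"tz":0.02,"ax":0,"ay":0,"az":42},{"tx":0.21,"ty":0.21,"tz":0.02,"ax":0,"ay":0,"az":49},{"tx":0.24,"ty":0.24,"tz":0.02,"ax":0,"ay":0,"az":56},{"tx":0.27,"ty":0.27,"tz":0.02,"ax":0,"ay":0,"az":63},{"tx":0.3,"ty":0.3,"tz":0.02,"ax":0,"ay":0,"az":70},{"tx":0.33,"ty":0.33,"tz":0.02,"ax":0,"ay":0,"az":77},{"tx":0.36,"ty":0.357,"tz":0.02,"ax":0,"ay":0,"az":84},{"tx":0.36,"ty":0.357,"tz":0.02,"ax":0,"ay":0,"az":91},{"tx":0.36,"ty":0.357,"tz":0.02,"ax":0,"ay":0,"az":94},{"tx":0.36,"ty":0.357,"tz":0.02,"ax":0,"ay":0,"az":94},{"tx":0.36,"ty":0.357,"tz":0.02,"ax":0,"ay":0,"az":94}]' --jaw 0

```text
clock: 1.43
eef_pos: [0.5053, -0.1991, 0.2342]
tool_rot: [-3.141, -0.001, 1.895]
ft_force: [0.3, 0.1, -0.7]
finger_gap: 0.0919
grip_force: 0.0
```

Run:
```python
from h import *
print(arm.camera_model("wrist"))
im,P=cloud("wrist"); save("w1.png",im,1.4); np.save("w1.npy",P); np.save("w1im.npy",im)
def sel(n,z0,z1,y0,y1,x0,x1):
    Q=P.reshape(-1,3); Q=Q[(Q[:,2]>z0)&(Q[:,2]<z1)&(Q[:,1]>y0)&(Q[:,1]<y1)&(Q[:,0]>x0)&(Q[:,0]<x1)]; print(n,len(Q),Q.mean(0).round(4),Q.min(0).round(4),Q.max(0).round(4)); return Q
sel("tab",-.03,.01,-.3,-.1,.42,.6)
sel("knob",.052,.075,-.29,-.22,.48,.56)
sel("nut",.0255,.04,-.23,-.17,.46,.55)
Q=sel("all",.01,.025,-.25,-.17,.46,.55)
c,s,a=cv2.minAreaRect((Q[:,:2]*1000).astype(np.float32)); print(c,s,a)
```

```text
{'vertical_fov': 65.70646984690485, 'cx': 281.8221714431661, 'cy': 212.9564302579984, 'eye': array([ 0.47846926, -0.11918047,  0.4042078 ]), 'orientation': array([2.83990773e+00, 9.75950268e-04, 3.25101172e-01])}
tab 19464 [ 5.079e-01 -1.925e-01 -1.000e-04] [ 0.42   -0.3    -0.0035] [ 0.6    -0.1     0.0087]
knob 306 [ 0.525  -0.2556  0.057 ] [ 0.5139 -0.2684  0.0522] [ 0.5374 -0.2452  0.0605]
nut 153 [ 0.5053 -0.1985  0.0285] [ 0.4965 -0.2075  0.0255] [ 0.5142 -0.1905  0.0319]
all 778 [ 0.5094 -0.2111  0.0207] [ 0.4878 -0.2493  0.01  ] [ 0.5295 -0.1799  0.0249]
(511.11181640625, -216.4438934326172) (26.89549446105957, 70.12899780273438) 18.91009521484375
```

View pics/w1.png

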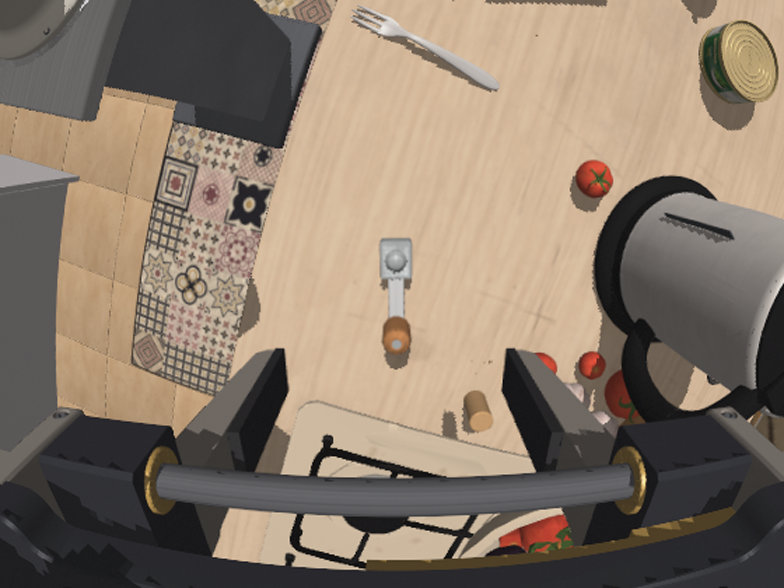

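Hub is at (396,260) and knob at (397,335), and nothing is in the way of the fingers. The hub measures (0.505, -0.198) with the arm pointing at -71°, so I descend and grip.

>>> drive_tool --deltas '[{"tx":0,"ty":0.001,"tz":-0.03,"ax":0,"ay":0,"az":0},{"tx":0,"ty":0.001,"tz":-0.07,"ax":0,"ay":0,"az":0},{"tx":0,"ty":0.001,"tz":-0.11,"ax":0,"ay":0,"az":0},{"tx":0,"ty":0.001,"tz":-0.15,"ax":0,"ay":0,"az":0},{"tx":0,"ty":0.001,"tz":-0.185,"ax":0,"ay":0,"az":0},{"tx":0,"ty":0.001,"tz":-0.21,"ax":0,"ay":0,"az":0},{"tx":0,"ty":0.001,"tz":-0.224,"ax":0,"ay":0,"az":0},{"tx":0,"ty":0.001,"tz":-0.23,"ax":0,"ay":0,"az":0},{"tx":0,"ty":0.001,"tz":-0.23,"ax":0,"ay":0,"az":0}]'

```text
clock: 2.23
eef_pos: [0.5041, -0.1982, 0.0033]
tool_rot: [-3.14, -0.002, 1.894]
ft_force: [0.7, 0.4, -0.7]
finger_gap: 0.0916
grip_force: 0.0
```

>>> drive_tool --deltas '[{"tx":0,"ty":0,"tz":0,"ax":0,"ay":0,"az":0},{"tx":0,"ty":0,"tz":0,"ax":0,"ay":0,"az":0},{"tx":0,"ty":0,"tz":0,"ax":0,"ay":0,"az":0},{"tx":0,"ty":0,"tz":0,"ax":0,"ay":0,"az":0},{"tx":0,"ty":0,"tz":0,"ax":0,"ay":0,"az":0},{"tx":0,"ty":0,"tz":0,"ax":0,"ay":0,"az":0},{"tx":0,"ty":0,"tz":0,"ax":0,"ay":0,"az":0},{"tx":0,"ty":0,"tz":0,"ax":0,"ay":0,"az":0},{"tx":0,"ty":0,"tz":0,"ax":0,"ay":0,"az":0},{"tx":0,"ty":0,"tz":0,"ax":0,"ay":0,"az":0}]' --jaw 255

```text
clock: 3.07
eef_pos: [0.5054, -0.1982, 0.0046]
tool_rot: [-3.142, -0.0, 1.896]
ft_force: [-1.2, 0.1, 0.6]
finger_gap: 0.0277
grip_force: 30.0
```

>>> drive_tool --deltas '[{"tx":0,"ty":0,"tz":0.01,"ax":0,"ay":0,"az":0},{"tx":0,"ty":0,"tz":0.035,"ax":0,"ay":0,"az":0},{"tx":0,"ty":0,"tz":0.065,"ax":0,"ay":0,"az":0},{"tx":0,"ty":0.015,"tz":0.1,"ax":0,"ay":0,"az":0},{"tx":0,"ty":0.04,"tz":0.13,"ax":0,"ay":0,"az":0},{"tx":0,"ty":0.07,"tz":0.155,"ax":0,"ay":0,"az":0},{"tx":0,"ty":0.105,"tz":0.175,"ax":0,"ay":0,"az":0},{"tx":0,"ty":0.14,"tz":0.19,"ax":0,"ay":0,"az":0},{"tx":0.002,"ty":0.175,"tz":0.195,"ax":0,"ay":0,"az":0},{"tx":0.004,"ty":0.21,"tz":0.195,"ax":0,"ay":0,"az":0},{"tx":0.006,"ty":0.245,"tz":0.195,"ax":0,"ay":0,"az":0},{"tx":0.007,"ty":0.275,"tz":0.195,"ax":0,"ay":0,"az":0},{"tx":0.007,"ty":0.3,"tz":0.195,"ax":0,"ay":0,"az":0},{"tx":0.007,"ty":0.313,"tz":0.195,"ax":0,"ay":0,"az":0},{"tx":0.007,"ty":0.313,"tz":0.195,"ax":0,"ay":0,"az":0},{"tx":0.007,"ty":0.313,"tz":0.195,"ax":0,"ay":0,"az":0}]'

```text
clock: 4.4
eef_pos: [0.5122, 0.115, 0.1998]
tool_rot: [-3.141, 0.0, 1.898]
ft_force: [-0.3, -0.9, -0.8]
finger_gap: 0.0275
grip_force: 30.0
```

Run:
```python
from h import *
im,P=cloud("wrist"); save("w2.png",im,1.4); np.save("w2.npy",P); np.save("w2im.npy",im)
s=arm.get_state(); print(s["eef_pos"],s["ft_force"],s["finger_gap"])
T=s["eef_pos"]; Y=s["tool_rot"][2]
def sel(n,z0,z1,y0,y1,x0,x1):
    Q=P.reshape(-1,3); Q=Q[(Q[:,2]>z0)&(Q[:,2]<z1)&(Q[:,1]>y0)&(Q[:,1]<y1)&(Q[:,0]>x0)&(Q[:,0]<x1)]; print(n,len(Q),Q.mean(0).round(4),Q.min(0).round(4),Q.max(0).round(4)); return Q
for z in(.1085,.112,.115,.119,.121):
    Q=sel("sp>%.3f"%z,z,.14,.14,.22,.47,.56)
    if len(Q)>3:print(cv2.minAreaRect((Q[:,:2]*1000).astype(np.float32)))
sel("bush",.103,.109,.15,.21,.48,.55)
Q=sel("nut",T[2]+.02,T[2]+.04,T[1]-.02,T[1]+.02,T[0]-.012,T[0]+.012)
Q=sel("knob",T[2]+.04,T[2]+.065,T[1]-.09,T[1]-.03,T[0]-.02,T[0]+.06)
```

```text
[0.51229906 0.11424807 0.19974842] [ 0.55171989  0.49314959 -1.74974814] 0.027705363940786126
sp>0.108 341 [0.5161 0.1812 0.1201] [0.5074 0.1711 0.1087] [0.5258 0.1903 0.1234]
((516.5529174804688, 180.82627868652344), (13.776041030883789, 14.475656509399414), 35.206905364990234)
sp>0.112 333 [0.5162 0.1811 0.1203] [0.5074 0.1711 0.1122] [0.5258 0.1903 0.1234]
((516.5529174804688, 180.82627868652344), (13.776041030883789, 14.475656509399414), 35.206905364990234)
sp>0.115 322 [0.5164 0.181  0.1205] [0.5076 0.1711 0.1155] [0.5258 0.1903 0.1234]
((516.5529174804688, 180.82627868652344), (13.776041030883789, 14.475656509399414), 35.206905364990234)
sp>0.119 265 [0.5165 0.1809 0.121 ] [0.5088 0.1726 0.119 ] [0.5258 0.1899 0.1234]
((516.7257690429688, 180.92726135253906), (13.148234367370605, 13.934210777282715), 32.840736389160156)
sp>0.121 140 [0.5171 0.1808 0.1219] [0.5107 0.1743 0.121 ] [0.5242 0.1872 0.1234]
((517.3975830078125, 180.7808074951172), (10.73974609375, 10.661629676818848), 36.25253677368164)
bush 1167 [0.516  0.1812 0.1058] [0.4986 0.1627 0.103 ] [0.5347 0.1994 0.1088]
nut 997 [0.5129 0.117  0.2247] [0.5003 0.1004 0.2198] [0.5243 0.1303 0.2396]
knob 871 [0.5298 0.0641 0.2471] [0.52   0.0519 0.2398] [0.5447 0.0692 0.2536]
```

View pics/w2.png

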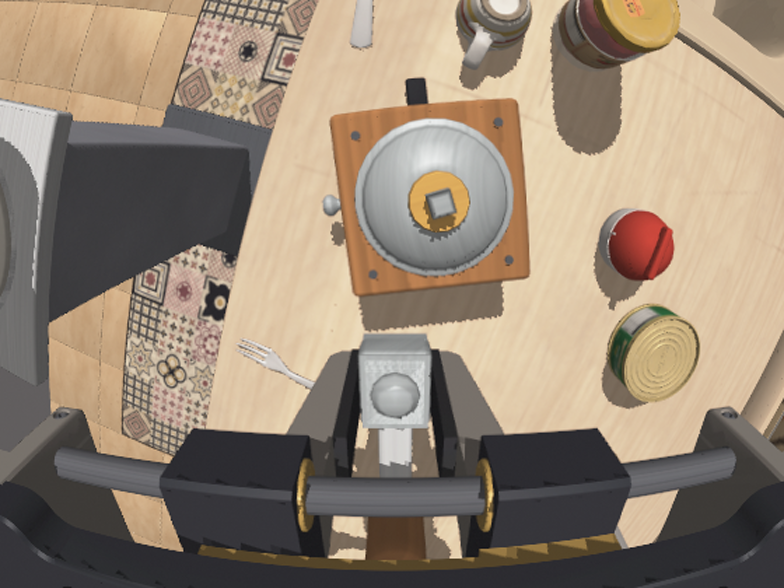

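Run:
```python
from h import *
P=np.load("w2.npy"); T=np.array([.5123,.1146,.1998])
Q=P.reshape(-1,3); 
N=Q[(np.hypot(*(Q[:,:2]-T[:2]-[0,.001]).T)<.0115)&(Q[:,2]>T[2]+.0195)&(Q[:,2]<T[2]+.029)]
print("nut",len(N),N.mean(0).round(4),N.min(0).round(4),N.max(0).round(4))
top=N[N[:,2]>T[2]+.025]; print("nut top",len(top),top.mean(0).round(4))
# hub top face
H=Q[(np.hypot(*(Q[:,:2]-T[:2]).T)<.03)&(Q[:,2]>T[2]+.013)&(Q[:,2]<T[2]+.0195)]
u=np.array([np.cos(np.radians(-71.3)),np.sin(np.radians(-71.3))]); n=np.array([-u[1],u[0]])
h=H[:,:2]-T[:2]; print("hub along x, y:",np.percentile(h@u,[0.5,99.5]).round(4),np.percentile(h@n,[.5,99.5]).round(4))
# spindle: points by height band, square fit by angle that minimises bounding area
S=Q[(np.hypot(*(Q[:,:2]-[.5165,.181]).T)<.013)&(Q[:,2]>.1095)]
for lo,hi in((.1095,.14),(.1175,.14),(.12,.14)):
    s=S[(S[:,2]>lo)&(S[:,2]<hi)][:,:2]
    best=[]
    for a in np.arange(0,90,.5):
        r=np.radians(a); e=np.stack([s@[np.cos(r),np.sin(r)],s@[-np.sin(r),np.cos(r)]],1)
        q=np.percentile(e,[2,98],axis=0); w=q[1]-q[0]; best.append((w.max(),a,*w,*(q.mean(0)@np.array([[np.cos(r),np.sin(r)],[-np.sin(r),np.cos(r)]]))))
    print(len(s),[np.round(b,4) for b in sorted(best)[:3]])
print("top z",np.percentile(S[:,2],[50,90,99]))
```

```text
nut 837 [0.5118 0.1161 0.2234] [0.5035 0.1057 0.2193] [0.5214 0.1234 0.2272]
nut top 198 [0.5121 0.1143 0.2255]
hub along x, y: [-0.0167  0.0293] [-0.0258  0.0256]
339 [array([1.360e-02, 3.650e+01, 1.320e-02, 1.360e-02, 5.165e-01, 1.808e-01]), array([1.360e-02, 3.600e+01, 1.320e-02, 1.360e-02, 5.165e-01, 1.808e-01]), array([1.360e-02, 3.700e+01, 1.330e-02, 1.360e-02, 5.165e-01, 1.808e-01])]
314 [array([1.330e-02, 3.550e+01, 1.300e-02, 1.330e-02, 5.166e-01, 1.809e-01]), array([1.330e-02, 3.500e+01, 1.300e-02, 1.330e-02, 5.166e-01, 1.809e-01]), array([1.330e-02, 3.700e+01, 1.300e-02, 1.330e-02, 5.166e-01, 1.808e-01])]
210 [array([1.120e-02, 3.600e+01, 1.120e-02, 1.120e-02, 5.168e-01, 1.809e-01]), array([1.120e-02, 3.650e+01, 1.110e-02, 1.120e-02, 5.168e-01, 1.809e-01]), array([1.120e-02, 3.350e+01, 1.120e-02, 1.120e-02, 5.168e-01, 1.809e-01])]
top z [0.12055917 0.12240363 0.12320365]
```

The spindle shows as a tilted square at (440,205), measured at (0.5166, 0.181) with flats at 36°. The hub at (396,395) is centred in the grip, so I turn the crank 17° and go above the spindle.

>>> drive_tool --deltas '[{"tx":0,"ty":0.01,"tz":0,"ax":0,"ay":0,"az":4},{"tx":0.002,"ty":0.03,"tz":0,"ax":0,"ay":0,"az":10},{"tx":0.004,"ty":0.05,"tz":-0.01,"ax":0,"ay":0,"az":16},{"tx":0.0046,"ty":0.062,"tz":-0.025,"ax":0,"ay":0,"az":17.3},{"tx":0.0046,"ty":0.066,"tz":-0.045,"ax":0,"ay":0,"az":17.3},{"tx":0.0046,"ty":0.066,"tz":-0.06,"ax":0,"ay":0,"az":17.3},{"tx":0.0046,"ty":0.066,"tz":-0.068,"ax":0,"ay":0,"az":17.3},{"tx":0.0046,"ty":0.066,"tz":-0.068,"ax":0,"ay":0,"az":17.3},{"tx":0.0046,"ty":0.066,"tz":-0.068,"ax":0,"ay":0,"az":17.3},{"tx":0.0046,"ty":0.066,"tz":-0.068,"ax":0,"ay":0,"az":17.3}]'

```text
clock: 5.28
eef_pos: [0.5181, 0.1802, 0.1329]
tool_rot: [3.14, 0.001, 2.197]
ft_force: [0.7, 0.1, -2.1]
finger_gap: 0.0278
grip_force: 30.0
```

>>> drive_tool --deltas '[{"tx":0,"ty":0,"tz":-0.003,"ax":0,"ay":0,"az":0},{"tx":0,"ty":0,"tz":-0.005,"ax":0,"ay":0,"az":0},{"tx":0,"ty":0,"tz":-0.007,"ax":0,"ay":0,"az":0},{"tx":0,"ty":0,"tz":-0.008,"ax":0,"ay":0,"az":0},{"tx":0,"ty":0,"tz":-0.009,"ax":0,"ay":0,"az":0},{"tx":0,"ty":0,"tz":-0.009,"ax":0,"ay":0,"az":0},{"tx":0,"ty":0,"tz":-0.009,"ax":0,"ay":0,"az":0}]'

```text
clock: 5.87
eef_pos: [0.5169, 0.1809, 0.1225]
tool_rot: [-3.141, -0.0, 2.198]
ft_force: [-0.4, 0.5, -1.5]
finger_gap: 0.0279
grip_force: 30.0
```

>>> drive_tool --deltas '[{"tx":0,"ty":0,"tz":-0.001,"ax":0,"ay":0,"az":0},{"tx":0,"ty":0,"tz":-0.002,"ax":0,"ay":0,"az":0},{"tx":0,"ty":0,"tz":-0.003,"ax":0,"ay":0,"az":0},{"tx":0,"ty":0,"tz":-0.004,"ax":0,"ay":0,"az":0},{"tx":0,"ty":0,"tz":-0.004,"ax":0,"ay":0,"az":0},{"tx":0,"ty":0,"tz":-0.004,"ax":0,"ay":0,"az":0}]'

```text
clock: 6.37
eef_pos: [0.5169, 0.1809, 0.1183]
tool_rot: [-3.141, -0.0, 2.198]
ft_force: [-1.3, 2.6, -2.8]
finger_gap: 0.028
grip_force: 30.0
```

>>> drive_tool --deltas '[{"tx":0,"ty":0,"tz":-0.001,"ax":0,"ay":0,"az":0},{"tx":0,"ty":0,"tz":-0.002,"ax":0,"ay":0,"az":0},{"tx":0,"ty":0,"tz":-0.003,"ax":0,"ay":0,"az":0},{"tx":0,"ty":0,"tz":-0.004,"ax":0,"ay":0,"az":0},{"tx":0,"ty":0,"tz":-0.005,"ax":0,"ay":0,"az":0},{"tx":0,"ty":0,"tz":-0.006,"ax":0,"ay":0,"az":0},{"tx":0,"ty":0,"tz":-0.0065,"ax":0,"ay":0,"az":0},{"tx":0,"ty":0,"tz":-0.0065,"ax":0,"ay":0,"az":0},{"tx":0,"ty":0,"tz":-0.0065,"ax":0,"ay":0,"az":0}]'

```text
clock: 7.12
eef_pos: [0.5169, 0.1808, 0.1119]
tool_rot: [-3.141, -0.0, 2.198]
ft_force: [-2.4, 3.9, -1.0]
finger_gap: 0.0278
grip_force: 30.0
```

>>> drive_tool --deltas '[{"tx":-0.0003,"ty":0.0004,"tz":-0.0004,"ax":0,"ay":0,"az":0},{"tx":-0.0003,"ty":0.0004,"tz":-0.0008,"ax":0,"ay":0,"az":0},{"tx":-0.0003,"ty":0.0004,"tz":-0.0012,"ax":0,"ay":0,"az":0},{"tx":-0.0003,"ty":0.0004,"tz":-0.0014,"ax":0,"ay":0,"az":0},{"tx":-0.0003,"ty":0.0004,"tz":-0.0014,"ax":0,"ay":0,"az":0},{"tx":-0.0003,"ty":0.0004,"tz":-0.0014,"ax":0,"ay":0,"az":0}]'

```text
clock: 7.62
eef_pos: [0.5169, 0.1809, 0.1107]
tool_rot: [3.142, 0.0, 2.198]
ft_force: [-0.4, 1.5, -0.3]
finger_gap: 0.0276
grip_force: 30.0
```

>>> drive_tool --deltas '[{"tx":0,"ty":0,"tz":0,"ax":0,"ay":0,"az":0},{"tx":0,"ty":0,"tz":0,"ax":0,"ay":0,"az":0},{"tx":0,"ty":0,"tz":0,"ax":0,"ay":0,"az":0},{"tx":0,"ty":0,"tz":0,"ax":0,"ay":0,"az":0},{"tx":0,"ty":0,"tz":0,"ax":0,"ay":0,"az":0},{"tx":0,"ty":0,"tz":0.01,"ax":0,"ay":0,"az":0},{"tx":0,"ty":0,"tz":0.03,"ax":0,"ay":0,"az":0},{"tx":0,"ty":0,"tz":0.06,"ax":0,"ay":0,"az":0},{"tx":0,"ty":0,"tz":0.085,"ax":0,"ay":0,"az":0},{"tx":0.01,"ty":-0.015,"tz":0.1,"ax":0,"ay":0,"az":0},{"tx":0.025,"ty":-0.035,"tz":0.1,"ax":0,"ay":0,"az":0},{"tx":0.0365,"ty":-0.05,"tz":0.1,"ax":0,"ay":0,"az":0},{"tx":0.0365,"ty":-0.05,"tz":0.1,"ax":0,"ay":0,"az":0},{"tx":0.0365,"ty":-0.05,"tz":0.1,"ax":0,"ay":0,"az":0}]' --jaw 0

```text
clock: 8.78
eef_pos: [0.5535, 0.1308, 0.2112]
tool_rot: [3.141, -0.0, 2.197]
ft_force: [-0.3, 0.9, -0.8]
finger_gap: 0.0921
grip_force: 0.0
```

Run:
```python
from h import *
im,P=cloud("wrist"); save("w3.png",im,1.4); np.save("w3.npy",P)
s=arm.get_state(); print(s["eef_pos"],s["ft_force"],s["finger_gap"],s["clock"],s["joints"].round(3))
def sel(n,z0,z1,c,r):
    Q=P.reshape(-1,3); Q=Q[(Q[:,2]>z0)&(Q[:,2]<z1)&(np.hypot(*(Q[:,:2]-c).T)<r)]; print(n,len(Q),Q.mean(0).round(4),Q.min(0).round(4),Q.max(0).round(4),np.percentile(Q[:,2],[50,95]).round(4)); return Q
c=np.array([.5168,.1809]); k=c+.062*np.array([np.cos(np.radians(-54)),np.sin(np.radians(-54))])
sel("nut",.13,.16,c,.015); sel("hubtop",.12,.130,c,.02); sel("arm",.115,.135,(c+k)/2,.008)
Q=sel("knobtop",.155,.19,k,.022); z=np.percentile(Q[:,2],90); Q=Q[abs(Q[:,2]-z)<.004]; print(cv2.minEnclosingCircle((Q[:,:2]*1000).astype(np.float32)))
```

```text
[0.55295314 0.13139747 0.21092322] [-0.42149669  0.74226215  0.41293583] 0.09175518102762198 8.8333 [ 0.021  0.144  1.62   0.     1.378 -0.607]
nut 445 [0.517  0.1803 0.1341] [0.5023 0.1707 0.1301] [0.5262 0.1892 0.1381] [0.1344 0.1366]
hubtop 1083 [0.5174 0.1804 0.1275] [0.4975 0.1612 0.1233] [0.5364 0.2005 0.1299] [0.1277 0.129 ]
arm 288 [0.5349 0.1559 0.1259] [0.5273 0.148  0.1234] [0.5428 0.1635 0.1276] [0.1259 0.127 ]
knobtop 850 [0.5522 0.1322 0.1625] [0.5414 0.1192 0.1551] [0.5654 0.1428 0.1668] [0.1631 0.1656]
((553.5091552734375, 130.66180419921875), 11.190388679504395)
```

View pics/w3.png

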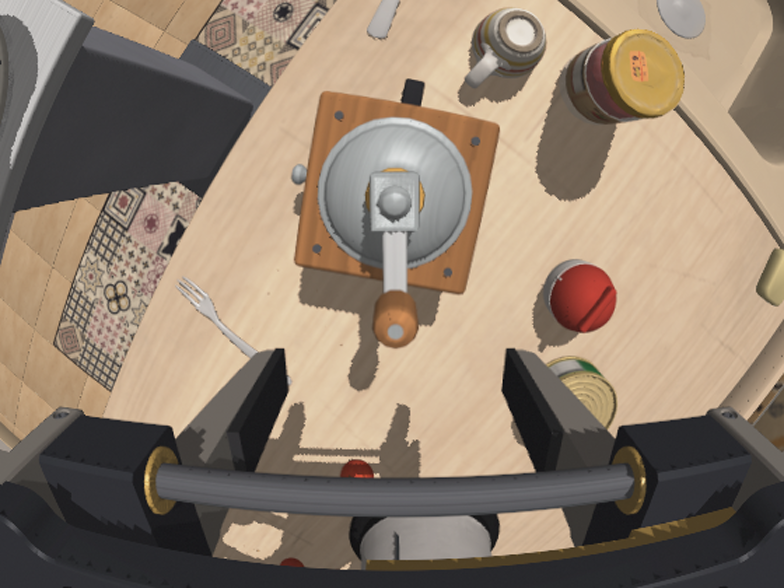

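The crank sits home at (395,205): the nut top measures 0.137. The knob top is at (396,325), so I grip the knob and print the circle offsets.

>>> drive_tool --deltas '[{"tx":0.0003,"ty":-0.0004,"tz":-0.015,"ax":0,"ay":0,"az":0},{"tx":0.0003,"ty":-0.0004,"tz":-0.035,"ax":0,"ay":0,"az":0},{"tx":0.0003,"ty":-0.0004,"tz":-0.055,"ax":0,"ay":0,"az":0},{"tx":0.0003,"ty":-0.0004,"tz":-0.07,"ax":0,"ay":0,"az":0},{"tx":0.0003,"ty":-0.0004,"tz":-0.077,"ax":0,"ay":0,"az":0},{"tx":0.0003,"ty":-0.0004,"tz":-0.077,"ax":0,"ay":0,"az":0},{"tx":0.0003,"ty":-0.0004,"tz":-0.077,"ax":0,"ay":0,"az":0}]'

```text
clock: 9.42
eef_pos: [0.5533, 0.1313, 0.1341]
tool_rot: [3.142, -0.0, 2.199]
ft_force: [0.3, -0.3, -0.4]
finger_gap: 0.092
grip_force: 0.0
```

>>> drive_tool --deltas '[{"tx":0,"ty":0,"tz":0,"ax":0,"ay":0,"az":0},{"tx":0,"ty":0,"tz":0,"ax":0,"ay":0,"az":0},{"tx":0,"ty":0,"tz":0,"ax":0,"ay":0,"az":0},{"tx":0,"ty":0,"tz":0,"ax":0,"ay":0,"az":0},{"tx":0,"ty":0,"tz":0,"ax":0,"ay":0,"az":0},{"tx":0,"ty":0,"tz":0,"ax":0,"ay":0,"az":0},{"tx":0,"ty":0,"tz":0,"ax":0,"ay":0,"az":0},{"tx":0,"ty":0,"tz":0,"ax":0,"ay":0,"az":0},{"tx":0,"ty":0,"tz":0,"ax":0,"ay":0,"az":0},{"tx":0,"ty":0,"tz":0,"ax":0,"ay":0,"az":0}]' --jaw 255

```text
clock: 10.25
eef_pos: [0.5536, 0.1307, 0.1337]
tool_rot: [-3.142, -0.0, 2.198]
ft_force: [-0.3, 0.1, -0.4]
finger_gap: 0.0275
grip_force: 0.0
```

Run:
```python
import numpy as np
p=lambda a: 62*np.array([np.cos(np.radians(a)),np.sin(np.radians(a))])
for s in(-54,-174,-294):
    print(s,[(round((p(s-6*i)-p(s))[0],1),round((p(s-6*i)-p(s))[1],1)) for i in range(1,21)])
```

```text
-54 [(np.float64(-5.4), np.float64(-3.5)), (np.float64(-11.2), np.float64(-6.5)), (np.float64(-17.3), np.float64(-8.8)), (np.float64(-23.6), np.float64(-10.5)), (np.float64(-30.0), np.float64(-11.5)), (np.float64(-36.4), np.float64(-11.8)), (np.float64(-42.9), np.float64(-11.5)), (np.float64(-49.3), np.float64(-10.5)), (np.float64(-55.6), np.float64(-8.8)), (np.float64(-61.7), np.float64(-6.5)), (np.float64(-67.4), np.float64(-3.5)), (np.float64(-72.9), np.float64(0.0)), (np.float64(-77.9), np.float64(4.1)), (np.float64(-82.5), np.float64(8.7)), (np.float64(-86.6), np.float64(13.7)), (np.float64(-90.1), np.float64(19.2)), (np.float64(-93.1), np.float64(24.9)), (np.float64(-95.4), np.float64(31.0)), (np.float64(-97.1), np.float64(37.3)), (np.float64(-98.1), np.float64(43.7))]
-174 [(np.float64(-0.3), np.float64(6.5)), (np.float64(0.0), np.float64(13.0)), (np.float64(1.0), np.float64(19.4)), (np.float64(2.7), np.float64(25.6)), (np.float64(5.0), np.float64(31.7)), (np.float64(8.0), np.float64(37.5)), (np.float64(11.5), np.float64(42.9)), (np.float64(15.6), np.float64(48.0)), (np.float6
[... 530 characters left out ...]
.float64(16.3), np.float64(-10.6)), (np.float64(20.9), np.float64(-15.2)), (np.float64(24.9), np.float64(-20.2)), (np.float64(28.5), np.float64(-25.6)), (np.float64(31.4), np.float64(-31.4)), (np.float64(33.7), np.float64(-37.5)), (np.float64(35.4), np.float64(-43.7)), (np.float64(36.4), np.float64(-50.2)), (np.float64(36.8), np.float64(-56.6)), (np.float64(36.4), np.float64(-63.1)), (np.float64(35.4), np.float64(-69.5)), (np.float64(33.7), np.float64(-75.8)), (np.float64(31.4), np.float64(-81.9)), (np.float64(28.5), np.float64(-87.6)), (np.float64(24.9), np.float64(-93.1)), (np.float64(20.9), np.float64(-98.1)), (np.float64(16.3), np.float64(-102.7)), (np.float64(11.2), np.float64(-106.8))]
```

Not quite shut on the knob yet (gap 27.5, no grip), so I let the fingers finish closing.

>>> drive_tool --deltas '[{"tx":0,"ty":0,"tz":0,"ax":0,"ay":0,"az":0},{"tx":0,"ty":0,"tz":0,"ax":0,"ay":0,"az":0},{"tx":0,"ty":0,"tz":0,"ax":0,"ay":0,"az":0},{"tx":0,"ty":0,"tz":0,"ax":0,"ay":0,"az":0}]' --jaw 255

```text
clock: 10.58
eef_pos: [0.5535, 0.1307, 0.1337]
tool_rot: [-3.142, -0.0, 2.198]
ft_force: [-0.1, -1.0, -0.6]
finger_gap: 0.0243
grip_force: 30.0
```

>>> drive_tool --deltas '[{"tx":-0.0054,"ty":-0.0035,"tz":0,"ax":0,"ay":0,"az":0},{"tx":-0.0112,"ty":-0.0065,"tz":0,"ax":0,"ay":0,"az":0},{"tx":-0.0173,"ty":-0.0088,"tz":0,"ax":0,"ay":0,"az":0},{"tx":-0.0236,"ty":-0.0105,"tz":0,"ax":0,"ay":0,"az":0},{"tx":-0.03,"ty":-0.0115,"tz":0,"ax":0,"ay":0,"az":0},{"tx":-0.0364,"ty":-0.0118,"tz":0,"ax":0,"ay":0,"az":0},{"tx":-0.0429,"ty":-0.0115,"tz":0,"ax":0,"ay":0,"az":0},{"tx":-0.0493,"ty":-0.0105,"tz":0,"ax":0,"ay":0,"az":0},{"tx":-0.0556,"ty":-0.0088,"tz":0,"ax":0,"ay":0,"az":0},{"tx":-0.0617,"ty":-0.0065,"tz":0,"ax":0,"ay":0,"az":0},{"tx":-0.0674,"ty":-0.0035,"tz":0,"ax":0,"ay":0,"az":0},{"tx":-0.0729,"ty":0,"tz":0,"ax":0,"ay":0,"az":0},{"tx":-0.0779,"ty":0.0041,"tz":0,"ax":0,"ay":0,"az":0},{"tx":-0.0825,"ty":0.0087,"tz":0,"ax":0,"ay":0,"az":0},{"tx":-0.0866,"ty":0.0137,"tz":0,"ax":0,"ay":0,"az":0},{"tx":-0.0901,"ty":0.0192,"tz":0,"ax":0,"ay":0,"az":0},{"tx":-0.0931,"ty":0.0249,"tz":0,"ax":0,"ay":0,"az":0},{"tx":-0.0954,"ty":0.031,"tz":0,"ax":0,"ay":0,"az":0},{"tx":-0.0971,"ty":0.0373,"tz":0,"ax":0,"ay":0,"az":0},{"tx":-0.0981,"ty":0.0437,"tz":0,"ax":0,"ay":0,"az":0}]'

```text
clock: 12.25
eef_pos: [0.4549, 0.1746, 0.1337]
tool_rot: [-3.14, 0.0, 2.199]
ft_force: [0.8, -3.7, -0.3]
finger_gap: 0.024
grip_force: 30.0
```

>>> drive_tool --deltas '[{"tx":-0.0003,"ty":0.0065,"tz":0,"ax":0,"ay":0,"az":0},{"tx":0,"ty":0.013,"tz":0,"ax":0,"ay":0,"az":0},{"tx":0.001,"ty":0.0194,"tz":0,"ax":0,"ay":0,"az":0},{"tx":0.0027,"ty":0.0256,"tz":0,"ax":0,"ay":0,"az":0},{"tx":0.005,"ty":0.0317,"tz":0,"ax":0,"ay":0,"az":0},{"tx":0.008,"ty":0.0375,"tz":0,"ax":0,"ay":0,"az":0},{"tx":0.0115,"ty":0.0429,"tz":0,"ax":0,"ay":0,"az":0},{"tx":0.0156,"ty":0.048,"tz":0,"ax":0,"ay":0,"az":0},{"tx":0.0202,"ty":0.0526,"tz":0,"ax":0,"ay":0,"az":0},{"tx":0.0252,"ty":0.0566,"tz":0,"ax":0,"ay":0,"az":0},{"tx":0.0307,"ty":0.0602,"tz":0,"ax":0,"ay":0,"az":0},{"tx":0.0364,"ty":0.0631,"tz":0,"ax":0,"ay":0,"az":0},{"tx":0.0425,"ty":0.0654,"tz":0,"ax":0,"ay":0,"az":0},{"tx":0.0488,"ty":0.0671,"tz":0,"ax":0,"ay":0,"az":0},{"tx":0.0552,"ty":0.0681,"tz":0,"ax":0,"ay":0,"az":0},{"tx":0.0617,"ty":0.0685,"tz":0,"ax":0,"ay":0,"az":0},{"tx":0.0681,"ty":0.0681,"tz":0,"ax":0,"ay":0,"az":0},{"tx":0.0746,"ty":0.0671,"tz":0,"ax":0,"ay":0,"az":0},{"tx":0.0808,"ty":0.0654,"tz":0,"ax":0,"ay":0,"az":0},{"tx":0.0869,"ty":0.0631,"tz":0,"ax":0,"ay":0,"az":0}]'

```text
clock: 13.92
eef_pos: [0.5432, 0.2375, 0.1338]
tool_rot: [3.141, 0.0, 2.198]
ft_force: [-3.4, 1.7, 0.4]
finger_gap: 0.0243
grip_force: 30.0
```

>>> drive_tool --deltas '[{"tx":0.0058,"ty":-0.0029,"tz":0,"ax":0,"ay":0,"az":0},{"tx":0.0112,"ty":-0.0065,"tz":0,"ax":0,"ay":0,"az":0},{"tx":0.0163,"ty":-0.0106,"tz":0,"ax":0,"ay":0,"az":0},{"tx":0.0209,"ty":-0.0152,"tz":0,"ax":0,"ay":0,"az":0},{"tx":0.0249,"ty":-0.0202,"tz":0,"ax":0,"ay":0,"az":0},{"tx":0.0285,"ty":-0.0256,"tz":0,"ax":0,"ay":0,"az":0},{"tx":0.0314,"ty":-0.0314,"tz":0,"ax":0,"ay":0,"az":0},{"tx":0.0337,"ty":-0.0375,"tz":0,"ax":0,"ay":0,"az":0},{"tx":0.0354,"ty":-0.0437,"tz":0,"ax":0,"ay":0,"az":0},{"tx":0.0364,"ty":-0.0502,"tz":0,"ax":0,"ay":0,"az":0},{"tx":0.0368,"ty":-0.0566,"tz":0,"ax":0,"ay":0,"az":0},{"tx":0.0364,"ty":-0.0631,"tz":0,"ax":0,"ay":0,"az":0},{"tx":0.0354,"ty":-0.0695,"tz":0,"ax":0,"ay":0,"az":0},{"tx":0.0337,"ty":-0.0758,"tz":0,"ax":0,"ay":0,"az":0},{"tx":0.0314,"ty":-0.0819,"tz":0,"ax":0,"ay":0,"az":0},{"tx":0.0285,"ty":-0.0876,"tz":0,"ax":0,"ay":0,"az":0},{"tx":0.0249,"ty":-0.0931,"tz":0,"ax":0,"ay":0,"az":0},{"tx":0.0209,"ty":-0.0981,"tz":0,"ax":0,"ay":0,"az":0},{"tx":0.0163,"ty":-0.1027,"tz":0,"ax":0,"ay":0,"az":0},{"tx":0.0112,"ty":-0.1068,"tz":0,"ax":0,"ay":0,"az":0}]'

```text
clock: 15.58
eef_pos: [0.5537, 0.1312, 0.1335]
tool_rot: [3.139, -0.001, 2.198]
ft_force: [-1.6, 8.8, -2.2]
finger_gap: 0.0242
grip_force: 30.0
```

>>> drive_tool --deltas '[{"tx":-0.0054,"ty":-0.0035,"tz":0,"ax":0,"ay":0,"az":0},{"tx":-0.0112,"ty":-0.0065,"tz":0,"ax":0,"ay":0,"az":0},{"tx":-0.0173,"ty":-0.0088,"tz":0,"ax":0,"ay":0,"az":0},{"tx":-0.0236,"ty":-0.0105,"tz":0,"ax":0,"ay":0,"az":0},{"tx":-0.03,"ty":-0.0115,"tz":0,"ax":0,"ay":0,"az":0},{"tx":-0.0364,"ty":-0.0118,"tz":0,"ax":0,"ay":0,"az":0},{"tx":-0.0429,"ty":-0.0115,"tz":0,"ax":0,"ay":0,"az":0},{"tx":-0.0493,"ty":-0.0105,"tz":0,"ax":0,"ay":0,"az":0},{"tx":-0.0556,"ty":-0.0088,"tz":0,"ax":0,"ay":0,"az":0},{"tx":-0.0617,"ty":-0.0065,"tz":0,"ax":0,"ay":0,"az":0},{"tx":-0.0674,"ty":-0.0035,"tz":0,"ax":0,"ay":0,"az":0},{"tx":-0.0729,"ty":0,"tz":0,"ax":0,"ay":0,"az":0},{"tx":-0.0779,"ty":0.0041,"tz":0,"ax":0,"ay":0,"az":0},{"tx":-0.0825,"ty":0.0087,"tz":0,"ax":0,"ay":0,"az":0},{"tx":-0.0866,"ty":0.0137,"tz":0,"ax":0,"ay":0,"az":0},{"tx":-0.0901,"ty":0.0192,"tz":0,"ax":0,"ay":0,"az":0},{"tx":-0.0931,"ty":0.0249,"tz":0,"ax":0,"ay":0,"az":0},{"tx":-0.0954,"ty":0.031,"tz":0,"ax":0,"ay":0,"az":0},{"tx":-0.0971,"ty":0.0373,"tz":0,"ax":0,"ay":0,"az":0},{"tx":-0.0981,"ty":0.0437,"tz":0,"ax":0,"ay":0,"az":0}]'

```text
clock: 17.25
eef_pos: [0.4549, 0.1748, 0.1336]
tool_rot: [-3.14, -0.0, 2.199]
ft_force: [0.3, -4.9, -0.1]
finger_gap: 0.0238
grip_force: 30.0
```

>>> drive_tool --deltas '[{"tx":-0.0003,"ty":0.0065,"tz":0,"ax":0,"ay":0,"az":0},{"tx":0,"ty":0.013,"tz":0,"ax":0,"ay":0,"az":0},{"tx":0.001,"ty":0.0194,"tz":0,"ax":0,"ay":0,"az":0},{"tx":0.0027,"ty":0.0256,"tz":0,"ax":0,"ay":0,"az":0},{"tx":0.005,"ty":0.0317,"tz":0,"ax":0,"ay":0,"az":0},{"tx":0.008,"ty":0.0375,"tz":0,"ax":0,"ay":0,"az":0},{"tx":0.0115,"ty":0.0429,"tz":0,"ax":0,"ay":0,"az":0},{"tx":0.0156,"ty":0.048,"tz":0,"ax":0,"ay":0,"az":0},{"tx":0.0202,"ty":0.0526,"tz":0,"ax":0,"ay":0,"az":0},{"tx":0.0252,"ty":0.0566,"tz":0,"ax":0,"ay":0,"az":0},{"tx":0.0307,"ty":0.0602,"tz":0,"ax":0,"ay":0,"az":0},{"tx":0.0364,"ty":0.0631,"tz":0,"ax":0,"ay":0,"az":0},{"tx":0.0425,"ty":0.0654,"tz":0,"ax":0,"ay":0,"az":0},{"tx":0.0488,"ty":0.0671,"tz":0,"ax":0,"ay":0,"az":0},{"tx":0.0552,"ty":0.0681,"tz":0,"ax":0,"ay":0,"az":0},{"tx":0.0617,"ty":0.0685,"tz":0,"ax":0,"ay":0,"az":0},{"tx":0.0681,"ty":0.0681,"tz":0,"ax":0,"ay":0,"az":0},{"tx":0.0746,"ty":0.0671,"tz":0,"ax":0,"ay":0,"az":0},{"tx":0.0808,"ty":0.0654,"tz":0,"ax":0,"ay":0,"az":0},{"tx":0.0869,"ty":0.0631,"tz":0,"ax":0,"ay":0,"az":0}]'

```text
clock: 18.92
eef_pos: [0.5432, 0.2374, 0.1338]
tool_rot: [3.141, 0.0, 2.198]
ft_force: [-3.6, 2.4, 1.2]
finger_gap: 0.0243
grip_force: 30.0
```

>>> drive_tool --deltas '[{"tx":0.0058,"ty":-0.0029,"tz":0,"ax":0,"ay":0,"az":0},{"tx":0.0112,"ty":-0.0065,"tz":0,"ax":0,"ay":0,"az":0},{"tx":0.0163,"ty":-0.0106,"tz":0,"ax":0,"ay":0,"az":0},{"tx":0.0209,"ty":-0.0152,"tz":0,"ax":0,"ay":0,"az":0},{"tx":0.0249,"ty":-0.0202,"tz":0,"ax":0,"ay":0,"az":0},{"tx":0.0285,"ty":-0.0256,"tz":0,"ax":0,"ay":0,"az":0},{"tx":0.0314,"ty":-0.0314,"tz":0,"ax":0,"ay":0,"az":0},{"tx":0.0337,"ty":-0.0375,"tz":0,"ax":0,"ay":0,"az":0},{"tx":0.0354,"ty":-0.0437,"tz":0,"ax":0,"ay":0,"az":0},{"tx":0.0364,"ty":-0.0502,"tz":0,"ax":0,"ay":0,"az":0},{"tx":0.0368,"ty":-0.0566,"tz":0,"ax":0,"ay":0,"az":0},{"tx":0.0364,"ty":-0.0631,"tz":0,"ax":0,"ay":0,"az":0},{"tx":0.0354,"ty":-0.0695,"tz":0,"ax":0,"ay":0,"az":0},{"tx":0.0337,"ty":-0.0758,"tz":0,"ax":0,"ay":0,"az":0},{"tx":0.0314,"ty":-0.0819,"tz":0,"ax":0,"ay":0,"az":0},{"tx":0.0285,"ty":-0.0876,"tz":0,"ax":0,"ay":0,"az":0},{"tx":0.0249,"ty":-0.0931,"tz":0,"ax":0,"ay":0,"az":0},{"tx":0.0209,"ty":-0.0981,"tz":0,"ax":0,"ay":0,"az":0},{"tx":0.0163,"ty":-0.1027,"tz":0,"ax":0,"ay":0,"az":0},{"tx":0.0112,"ty":-0.1068,"tz":0,"ax":0,"ay":0,"az":0}]'

```text
clock: 20.58
eef_pos: [0.5536, 0.1312, 0.1334]
tool_rot: [3.139, -0.001, 2.198]
ft_force: [-1.3, 7.6, -2.1]
finger_gap: 0.0242
grip_force: 30.0
```

>>> drive_tool --deltas '[{"tx":-0.0054,"ty":-0.0035,"tz":0,"ax":0,"ay":0,"az":0},{"tx":-0.0112,"ty":-0.0065,"tz":0,"ax":0,"ay":0,"az":0},{"tx":-0.0112,"ty":-0.0065,"tz":0,"ax":0,"ay":0,"az":0},{"tx":-0.0112,"ty":-0.0065,"tz":0,"ax":0,"ay":0,"az":0},{"tx":-0.0112,"ty":-0.0065,"tz":0,"ax":0,"ay":0,"az":0}]'

```text
clock: 21.0
eef_pos: [0.5425, 0.1247, 0.1334]
tool_rot: [3.14, -0.001, 2.198]
ft_force: [-1.3, 7.5, -2.4]
finger_gap: 0.0239
grip_force: 30.0
```

>>> drive_tool --deltas '[{"tx":0,"ty":0,"tz":0,"ax":0,"ay":0,"az":0},{"tx":0,"ty":0,"tz":0,"ax":0,"ay":0,"az":0},{"tx":0,"ty":0,"tz":0,"ax":0,"ay":0,"az":0},{"tx":0,"ty":0,"tz":0,"ax":0,"ay":0,"az":0},{"tx":0,"ty":0,"tz":0,"ax":0,"ay":0,"az":0},{"tx":0,"ty":0,"tz":0,"ax":0,"ay":0,"az":0},{"tx":0,"ty":0,"tz":0,"ax":0,"ay":0,"az":0},{"tx":0,"ty":0,"tz":0.01,"ax":0,"ay":0,"az":0},{"tx":0,"ty":0,"tz":0.03,"ax":0,"ay":0,"az":0},{"tx":0,"ty":0,"tz":0.06,"ax":0,"ay":0,"az":0},{"tx":0,"ty":0,"tz":0.09,"ax":0,"ay":0,"az":0},{"tx":0,"ty":0,"tz":0.1,"ax":0,"ay":0,"az":0},{"tx":0,"ty":0,"tz":0.1,"ax":0,"ay":0,"az":0},{"tx":0,"ty":0,"tz":0.1,"ax":0,"ay":0,"az":0}]' --jaw 0

```text
clock: 22.17
eef_pos: [0.5424, 0.1242, 0.2336]
tool_rot: [3.141, 0.0, 2.198]
ft_force: [-0.1, -0.4, -0.2]
finger_gap: 0.092
grip_force: 0.0
```

Run:
```python
from h import *
im,P=cloud("wrist"); save("w4.png",im,1.4)
Q=P.reshape(-1,3); c=np.array([.5168,.1809])
def sel(n,z0,z1,c,r):
    q=Q[(Q[:,2]>z0)&(Q[:,2]<z1)&(np.hypot(*(Q[:,:2]-c).T)<r)]; print(n,len(q),q.mean(0).round(4),np.percentile(q[:,2],[50,95]).round(4)); return q
sel("nut",.13,.16,c,.015); sel("hub",.12,.13,c,.02)
k=sel("knobtop",.16,.19,np.array([.5425,.125]),.03); d=k.mean(0)[:2]-c; print(np.degrees(np.arctan2(d[1],d[0])))
```

```text
nut 381 [0.5164 0.181  0.1341] [0.1343 0.1368]
hub 945 [0.5166 0.1802 0.1276] [0.1278 0.129 ]
knobtop 596 [0.5434 0.1261 0.1633] [0.1634 0.1655]
-64.12456617535041
```

View pics/w4.png

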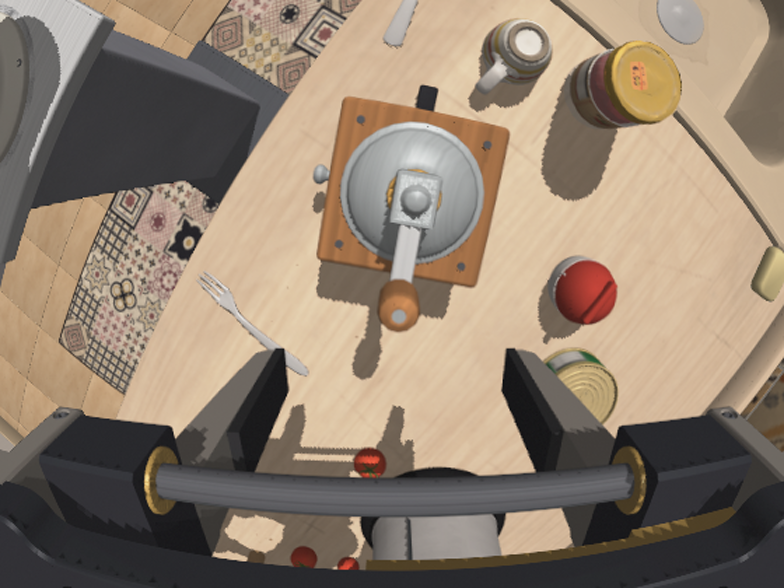

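The crank is home on the mill, with the nut at (415,197) and the knob at (398,305). Nothing else has moved and the gripper is clear.

```bash
python3 -c "
from plant import arm
print(arm.hand_in())"
```

```text
the job is handed in; nothing more can be done
None
```

The job is handed in, with no verdict returned: the crank is fully home on the spindle, the knob was turned clockwise about 732° by arm motion (12° past two turns to cover socket play) without letting go, and the last wrist view shows the crank still on the mill and the breakfast things in view where they stood.

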